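Back a bottle cap onto its thread and screw it down

TASK

The white ribbed cap was only set loosely on the amber bottle and its thread is not engaged. Without lifting it off, turn the cap backwards (counter-clockwise from above) under light downward pressure until you feel it drop into the thread, then screw it down clockwise until it comes to its stop. Be gentle: do not let the bottle twist in its holder, do not press hard, leave the neighbouring things where they are, and let go of the cap at the end.

Things in the scene. Friction and masses are not known exactly. Their poses are not given: they have to be found in the camera images.
- cap: White ribbed screw cap, 52 mm in diameter, 24.5 mm tall, about 40 g, loose on the bottle's neck with 1 mm of play; grip its side from above. Origin: centre of its underside (skirt edge), z up. Inside, 3.5 mm above the skirt edge, three round nibs 4 mm thick, 120 degrees apart, point inward; at the start they rest on top of the neck's three thread ridges.
- cap_top (a point): Centre of the cap's flat top, 24.5 mm above its origin. Turned counter-clockwise from the start by 0.25 to 1.3 rad (different each time, not shown by any listed pose) the nibs pass the ridge ends and the cap drops 7.5 mm, by its own weight if free or if pushed when held. The gap is about 0.35 rad wide; beyond it a solid stop blocks. Clockwise before the drop it only jams on a stop.
- rim (a point): Centre of the top edge of the bottle's neck (hidden in the cap), on the bottle's axis, z up, 124 mm above the bench. The cap's origin is 6.5 mm below it when resting on the ridges, 14 mm when dropped in, 19.5 to 20 mm when screwed fully home. Neck 35 mm in diameter, 45 mm over the ridges; the shoulder begins 29 mm below the rim, 73 mm wide at 49 mm below.
- groove (a point): A point on the bottle's axis 7.5 mm below the top of the ridges, the level of the grooves' mouths (z up). From the drop, turning clockwise, the cap stays level for 0 to 0.4 rad, then sinks about 5.5 mm over 1.25 rad (4.4 mm per rad) to a solid stop; the groove has 1 mm of vertical play, so let the cap follow downward as it turns. Friction alone takes under 0.15 N m at 8 N of pressure.
- bottle (a joint): Turn of the amber bottle in its holder (rad, positive counter-clockwise from above), 0 at the start. The bottle is clamped by friction only and slips at a twisting moment of 0.4 to 0.7 N m.
- holder: Grey heavy bottle holder fixed to the bench: 130 mm square base plate 12 mm thick with a cup 88 mm in diameter, 48 mm high, two small black clamp screws on its sides. Origin: centre of its underside, under the bottle's axis.
- reagent_tall: White plastic bottle with a blue cap, 25 mm in diameter, 64 mm tall, loose; a bystander. Origin: centre of its underside.
- reagent_short: Small brownish bottle with a yellow cap, 29 mm in diameter, 56 mm tall, loose; a bystander. Origin: centre of its underside.
- tape_roll: Roll of tape lying flat, 98 mm in diameter, 25 mm high, loose; a bystander. Origin: centre of its underside.
There are look-alikes about, which are no part of the job. Leave any red or turquoise look-alike of the cap alone.

How it is judged (in metres and radians):
On the way:
1. the cap is turned back until it drops into the thread (z of cap in the frame of rim below -0.012 m and horizontal distance between cap and rim below 0.004 m), for 0.2 s.
At the end, for the whole second after the job is handed in: the cap is screwed home: its underside at least 18 mm below the rim (fully home is 19.5 to 20 mm), on the bottle's axis within 3 mm, level within 0.06 rad, at rest and released (z of cap in the frame of rim between -0.023 and -0.018 m and horizontal distance between cap and rim below 0.003 m and angle between cap's own z axis and vertical below 0.06 rad and linear speed of cap below 0.01 m/s); the robot touches nothing.
It fails at once if the cap is lifted off: more than 4 mm above its starting height on the neck (z of cap in the frame of rim above -0.0025 m).
It fails at once if the bottle is twisted in its holder by more than 0.15 rad (value of joint bottle above 0.15 rad or value of joint bottle below -0.15 rad).
It fails at once if the cap is pressed or pulled against the bottle with more than 45 N (contact force between cap and holder above 45 N).
It fails at once if a neighbouring thing is moved more than 20 mm (distance of any of reagent_tall, reagent_short, tape_roll from where it was at the start of the episode above 0.02 m).
It also fails if it takes over 67 s, if anything falls off the work surface, if the arm or the gripper's body presses on something with over 40 N, if the wrist force passes 120 N, or if a joint passes its speed limit or range.

ROBOT

A 6-joint arm with a two-finger parallel gripper is mounted at the origin on a cart in front of the work surface, level with it; the furniture and walls round the work are solid. World frame = base frame: x ahead of the robot, y to its left, z up, the work surface at z = 0. Lengths are in mm, angles in rad, forces in N, time in s.
With the tool pointing down it reaches from about 325 to 850 mm from the base axis. Payload 15.5 kg.
Tool frame: the origin (TCP) lies midway between the tips of the shut fingers; the grasp point (between the pads) lies 19 mm behind it; z points along the fingers, y is the line along which they close (so a half turn about z gives the same grasp; the last joint's range is limited). The gripper opens to 91 mm and grips with 3 to 60 N. Pads are 32 mm wide; open, the fingers measure 118 mm over their backs; the gripper's body (76 mm by 178 mm) begins 60 mm behind the grasp point.
Start: joints at [1.089, 0.494, 1.345, -0, 1.302, -0.096], TCP at [235.183, 579.064, 213.915] pointing down, gripper open.
Joint ranges: [-2.91, 2.91], [-0.82, 2.16], [0.22, 2.67], [-1.22, 4.37], [0.12, 2.79], [-3.08, 3.08]. Speed limits (rad/s): [1.89, 1.89, 2.57, 3.01, 3.01, 3.01].

INTERFACE

Orientations are given as [roll, pitch, yaw] about the fixed x, y, z axes, in that order (R = Rz(yaw) Ry(pitch) Rx(roll)).
In Python, from plant import env gives the robot as it stands.
- The arm moves only by the shell command python3 -m pendant 'ROWS' [OPENING] [FORCE]. ROWS is a JSON object of lists of equal length, an entry for each row: "linear": the shift along the tool's x, y, z in m, a list of three; "turn": the turn about the tool's z in degrees. A call has 1 to 12 rows; each row is the pose to reach, as a shift and turn from the pose commanded when the call began, along the tool's axes at that moment; what a row does not reach only later rows make up. A row lasts 1/12 s, in which the tool goes at most 41.7 mm and 7.16 degrees, less where a joint would pass 70% of its speed; a pose out of reach is approached as far as the arm can. A call with a gripper value outside its range is refused whole. OPENING is the finger opening in m, from 0 to 0.0912, set as the call begins (- or left out, the last holds). The fingers move at their own pace and stop on an object; FORCE is the grip in N (left out, the last holds). Time passes only in rows, so rows that repeat a pose let the fingers close. It gives the time, the measured TCP pose, the force, the opening and the grip force at its end, in the units of the state.
- env.read_state(): the state, without advancing time (a new reading comes with each control period).
- env.camera(name): name is "scene" or "side" or "wrist"; returns a dict with "frame" (420x560x3 uint8, red, green, blue), "K" (3x3 intrinsics, pixels), "R" (3x3) and "t" (3): a world point X has camera coordinates R X + t. Camera axes: x right, y down, z forward; pixel columns grow to the right and rows downward; lengths in mm; the calibration is good to about 2 mm. The wrist camera is an equidistant fisheye: a pixel r from the principal point sees the ray r / f radians off the axis. A picture is of the moment at which its call begins. There is no depth.
- env.sign_off(): hands the job in; it is judged then, once.
Trained networks look in the newest picture that a camera, given by its name, has taken for a name from the list of things; names that differ only in an ending like _2 or _b are one class to them, and where a whole thing is asked for, a point or a joint stands for the part that bears it (a point fixed in the world has none). Each returns a list of dicts, best first, with "conf" (0 to 1); they miss things now and then, are a little off and sometimes report something else, mostly with a low value. They report only what shows in the picture. A call takes as long as a camera call. They do not tell look-alikes from the thing itself.
- env.search_frame(camera, name): "box" ([left, top, right, bottom] in pixels, round what is visible of it).
- env.silhouettes(camera, name): "region" (420x560 bool, what is visible of it) and "box" ([left, top, right, bottom] in pixels, round what is visible of it).
The state is a dict: "time": time; "joint_positions": joint angles; "qd": joint speeds; "joint_efforts": joint torques, N m; "ee_pos": TCP position; "tcp_rot": TCP orientation; "wrist_force": force on the tool from outside, world axes, zero at the start; "moment": the same for the moment, N m; "opening": finger opening in mm; "finger_force": force on a finger pad.
Only numpy, scipy, OpenCV 4.12 (cv2) and the standard library are available. Lean on these libraries where they do the work, as an engineer would, in place of code of your own. Each camera call takes 0.05 s, during which the arm holds its last target. There are 200 camera calls.

## Working session

There is one attempt and no reset: what is moved stays moved. The work goes in short steps, Python scripts to look and compute and a shell command to move; the robot and the scene stay as the last step left them, time stands still between calls to the robot, and variables do not carry over. Pictures are saved under pics/ and viewed, at most 10 in all, crops included, and the job is handed in when it is done.

```bash
ls; mkdir -p pics
python3 - <<'E'
from plant import env
import cv2,numpy as np
s=env.read_state(); print({k:np.round(v,3).tolist() for k,v in s.items()})
ims=[]
for c in ("scene","side","wrist"):
    d=env.camera(c); ims.append(d["frame"])
    print(c,np.round(d["K"],1).tolist(),np.round(d["R"],4).tolist(),np.round(d["t"],1).tolist())
    for n in ("cap","holder"):
        for r in env.search_frame(c,n): print(c,n,round(r["conf"],2),np.round(r["box"]).tolist())
    cv2.imwrite(f"pics/{c}0.png",d["frame"][:,:,::-1])
E
```

```text
pics
{'time': 0.0, 'joint_positions': [1.09, 0.494, 1.346, 0.0, 1.302, -0.096], 'qd': [0.0, 0.001, 0.001, -0.001, 0.0, -0.001], 'joint_efforts': [0.001, -87.884, -38.186, 0.071, 0.053, -0.0], 'ee_pos': [234.993, 578.727, 213.334], 'tcp_rot': [-3.14, -0.0, 2.756], 'wrist_force': [0.07, 0.065, 1.006], 'moment': [-0.004, 0.061, -0.009], 'finger_force': 0.0, 'opening': 91.251}
scene [[395.6, 0.0, 285.1], [0.0, 395.6, 210.5], [0.0, 0.0, 1.0]] [[0.8249, -0.5651, 0.0156], [-0.2619, -0.4063, -0.8754], [0.501, 0.718, -0.4832]] [-364.9, 226.5, 762.4]
scene cap 0.96 [298.0, 212.0, 325.0, 239.0]
scene cap 0.9 [263.0, 297.0, 290.0, 325.0]
scene cap 0.78 [236.0, 241.0, 257.0, 259.0]
scene cap 0.66 [320.0, 304.0, 350.0, 328.0]
scene holder 0.84 [272.0, 232.0, 344.0, 297.0]
scene holder 0.41 [302.0, 211.0, 323.0, 237.0]
side [[468.0, 0.0, 278.8], [0.0, 468.0, 202.3], [0.0, 0.0, 1.0]] [[0.8279, -0.5609, 0.0045], [-0.3661, -0.5465, -0.7532], [0.4249, 0.6219, -0.6578]] [-358.4, 251.6, 1042.7]
side cap 0.84 [312.0, 288.0, 337.0, 318.0]
side cap 0.76 [233.0, 221.0, 256.0, 244.0]
side cap 0.63 [295.0, 207.0, 315.0, 232.0]
side cap 0.36 [287.0, 227.0, 321.0, 255.0]
side holder 0.65 [272.0, 227.0, 342.0, 282.0]
wrist [[325.2, 0.0, 273.7], [0.0, 325.2, 205.5], [0.0, 0.0, 1.0]] [[0.3761, 0.9266, -0.0001], [0.8844, -0.359, 0.2982], [0.2762, -0.1122, -0.9545]] [-626.4, -34.6, 393.2]
wrist cap 0.77 [0.0, 406.0, 23.0, 420.0]
wrist holder 0.48 [9.0, 391.0, 28.0, 420.0]
```

Run:
```python
import cv2,numpy as np
a=cv2.imread("pics/scene0.png")[180:360,200:400];b=cv2.imread("pics/side0.png")[180:360,200:400]
cv2.imwrite("pics/m1.png",cv2.resize(np.hstack([a,b]),(800,360),interpolation=cv2.INTER_CUBIC))
```

```text
(no output)
```

View pics/m1.png

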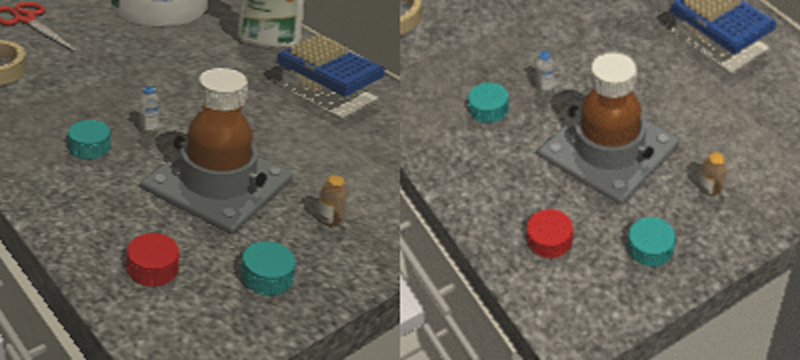

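View pics/scene0.png

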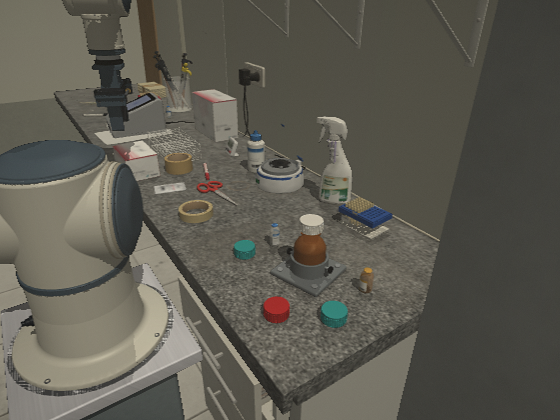

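The white cap is on the amber bottle at about (311,225) in the scene image and (306,218) in the side image. The tall reagent is at (275,235), the short one at (366,280), the tape is far away. The red and turquoise caps are look-alikes.

```bash
cat > h.py <<'E'
import numpy as np,cv2
from scipy.optimize import least_squares
from plant import env
def proj(d,P):
    C=np.asarray(P)@np.array(d["R"]).T+np.array(d["t"]); K=np.array(d["K"])
    return C[:,:2]/C[:,2:]*[K[0,0],K[1,1]]+[K[0,2],K[1,2]]
def projf(d,P):
    C=np.asarray(P)@np.array(d["R"]).T+np.array(d["t"]); K=np.array(d["K"])
    n=np.linalg.norm(C[:,:2],axis=1); th=np.arctan2(n,C[:,2])
    return C[:,:2]/n[:,None]*th[:,None]*K[0,0]+[K[0,2],K[1,2]]
def cyl(x,y,z,r,h):
    a=np.linspace(0,2*np.pi,60); c=np.c_[x+r*np.cos(a),y+r*np.sin(a)]
    return np.vstack([np.c_[c,np.full(60,z)],np.c_[c,np.full(60,z+h)]])
def box(p): return np.r_[p.min(0),p.max(0)]
E
python3 - <<'E'
from h import *
D={};M={}
for c,near in (("scene",(311,225)),("side",(306,219))):
    D[c]=env.camera(c)
    for n in ("cap","reagent_tall","reagent_short","tape_roll"):
        L=env.silhouettes(c,n)
        for r in L:
            b=np.array(r["box"],float); print(c,n,round(r["conf"],2),b.round(1).tolist(),int(r["region"].sum()))
            if n=="cap" and np.hypot((b[0]+b[2])/2-near[0],(b[1]+b[3])/2-near[1])<6 and c not in M: M[c]=b
            if n!="cap" and r is L[0]:
                M[n,c]=b
print(M)
def fit(keys,r,h,z0,x0):
    f=lambda p: np.concatenate([box(proj(D[c],cyl(p[0],p[1],z0 if len(p)<3 else p[2],r,h)))-b for c,b in keys])
    s=least_squares(f,x0); return s.x.round(1),s.fun.round(1)
k=[(c,M[c]) for c in D]
print(fit(k,26,24.5,117.5,[500,-100])); print(fit(k,26,24.5,0,[500,-100,117]))
for n,r,h in (("reagent_tall",12.5,64),("reagent_short",14.5,56),("tape_roll",49,25)):
    k=[(c,M[n,c]) for c in D if (n,c) in M]
    if k: print(n,fit(k,r,h,0,[500,-50]))
E
```

```text
scene cap 0.76 [322.4, 303.5, 348.5, 326.2] 603
scene cap 0.72 [235.1, 238.8, 259.4, 261.9] 392
scene cap 0.65 [263.1, 295.3, 291.2, 324.2] 589
scene cap 0.59 [300.5, 214.9, 324.7, 241.0] 480
scene reagent_tall 0.62 [267.7, 224.9, 279.4, 248.0] 222
scene reagent_short 0.53 [359.3, 267.1, 372.1, 291.5] 312
scene tape_roll 0.9 [178.9, 198.2, 213.8, 221.8] 585
side cap 0.97 [312.6, 288.4, 335.9, 319.0] 482
side cap 0.97 [266.5, 285.7, 289.2, 308.6] 450
side cap 0.94 [293.5, 208.6, 318.2, 231.8] 437
side cap 0.61 [231.9, 221.3, 254.2, 243.4] 367
side reagent_tall 0.43 [268.1, 204.0, 275.1, 226.4] 167
side reagent_short 0.67 [346.5, 255.6, 365.3, 278.4] 227
side tape_roll 0.6 [173.0, 170.7, 210.4, 201.0] 565
{'scene': array([300.5, 214.9, 324.7, 241. ]), ('reagent_tall', 'scene'): array([267.7, 224.9, 279.4, 248. ]), ('reagent_short', 'scene'): array([359.3, 267.1, 372.1, 291.5]), ('tape_roll', 'scene'): array([178.9, 198.2, 213.8, 221.8]), 'side': array([293.5, 208.6, 318.2, 231.8]), ('reagent_tall', 'side'): array([268.1, 204. , 275.1, 226.4]), ('reagent_short', 'side'): array([346.5, 255.6, 365.3, 278.4]), ('tape_roll', 'side'): array([173. , 170.7, 210.4, 201. ])}
(array([444.7, -95.5]), array([-0.7,  1. , -0.3, -2.8,  1.5,  1. , -0.4,  0.8]))
(array([449.7, -89.4, 111.4]), array([-0.6,  1.7, -0.5, -2.4,  1.6,  0.7, -0.4,  0.3]))
reagent_tall (array([442.5,  50.8]), array([ 1.4, -3.4, -0.3,  0.1, -1.9,  0.4,  0.7,  2.1]))
reagent_short (array([ 515. , -204.2]), array([-1.4, -2. ,  2.2,  2.4,  1.5, -1.4, -2.4,  0.7]))
tape_roll (array([339.2, 310.4]), array([-1.3,  0.9, -0.9,  1.2,  2.4,  0.5, -0.3, -2.1]))
```

```bash
python3 -m pendant '{"linear":[[-0.0224,-0.0273,0],[-0.0448,-0.0546,0],[-0.0672,-0.0819,0],[-0.0896,-0.1092,0],[-0.112,-0.1365,0],[-0.1344,-0.1638,0],[-0.1568,-0.1911,0],[-0.1792,-0.2184,0],[-0.2016,-0.2457,0],[-0.224,-0.273,0],[-0.2464,-0.3003,0],[-0.269,-0.328,0]],"turn":[0,0,0,0,0,0,0,0,0,0,0,0]}'
python3 -m pendant '{"linear":[[-0.0224,-0.0273,0],[-0.0448,-0.0546,0],[-0.0672,-0.0819,0],[-0.0896,-0.1092,0],[-0.112,-0.1365,0],[-0.1344,-0.1638,0],[-0.1568,-0.1911,0],[-0.179,-0.218,0],[-0.179,-0.218,0],[-0.179,-0.218,0]],"turn":[5,10,15,20,25,30,35,40,45,45]}'
python3 - <<'E'
from h import *
d=env.camera("wrist"); cv2.imwrite("pics/w1.png",d["frame"][:,:,::-1])
for r in env.silhouettes("wrist","cap"): print(r["conf"],np.round(r["box"],1),r["region"].sum())
print(projf(d,[[445,-95,142],[445,-95,117.5]]).round(1))
s=env.read_state(); print(s["ee_pos"],s["tcp_rot"],s["joint_positions"],s["wrist_force"],s["moment"])
E
```

```text
time: 1.95
ee_pos: [361.2, 172.4, 214.1]
tcp_rot: [3.141, 0.001, 2.756]
wrist_force: [1.1, 0.7, 0.4]
opening: 91.3
finger_force: 0.0
time: 2.78
ee_pos: [445.2, -97.0, 213.9]
tcp_rot: [3.141, 0.0, 1.963]
wrist_force: [-0.7, 0.6, -0.3]
opening: 91.0
finger_force: 0.0
0.98 [201.1 239.2 225.9 285.5] 950
0.96 [237.8   1.8 282.9  50.6] 1773
0.69 [252.7 164.1 320.  235.5] 3593
0.57 [132.8 161.6 177.9 212.4] 1554
[[272.5 214.6]
 [272.6 205.4]]
[444.42748907 -95.0527423  213.83562184] [-3.14129803e+00 -4.42105460e-04  1.97311926e+00] [-3.42318641e-01  2.55145182e-01  1.74621688e+00  1.37990512e-04
  1.14074686e+00 -7.44699206e-01] [-0.11083813 -0.25723248  0.99188796] [-0.08658433  0.04051524 -0.00233667]
```

View pics/w1.png

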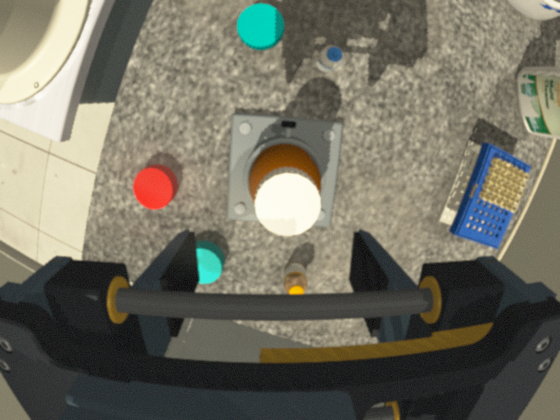

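The white cap's top is centred near (287,204), about 65 px wide. It lies to the right of my predicted (272,214), so the estimate needs refining.

```bash
cat >> h.py <<'E'
def capfit(zbot):
    d=env.camera("wrist"); f=d["frame"].astype(int)
    m=((f.min(2)>150)&(f.max(2)-f.min(2)<60)).astype(np.uint8)
    n,l,st,ce=cv2.connectedComponentsWithStats(m)
    i=1+np.argmin([np.hypot(*(c-[285,210]))+(1e4 if s[4]<800 else 0) for c,s in zip(ce[1:],st[1:])])
    ct=max(cv2.findContours((l==i).astype(np.uint8),0,1)[0],key=len)[:,0]
    h=cv2.convexHull(ct)[:,0].astype(np.float32)
    bb=np.r_[h.min(0),h.max(0)+1]
    def res(p): return box(projf(d,cyl(p[0],p[1],zbot,26,24.5)))-bb
    s=least_squares(res,[450,-95]); return s.x.round(2),s.fun.round(1),bb
E
python3 - <<'E'
from h import *
print(capfit(117.5))
d=env.camera("wrist"); 
for r in env.silhouettes("wrist","holder"): print(r["conf"],np.round(r["box"],1))
s=env.read_state();print(s["ee_pos"])
E
```

```text
(array([449.33, -88.06]), array([ 19.1,  -3. , -19.3,   1.7]), array([229., 176., 333., 240.], dtype=float32))
0.81 [228.3 114.2 343.  231.7]
[444.52014971 -94.45789894 213.99142807]
```

```bash
sed -i 's/(f.min(2)>150).*/(f.min(2)>195)).astype(np.uint8); m=cv2.morphologyEx(m,cv2.MORPH_OPEN,np.ones((7,7),np.uint8))/' h.py
python3 - <<'E'
from h import *
print(capfit(117.5))
E
```

```text
(array([454.56, -86.01]), array([-0.2, -3.2,  0.2,  3.4]), array([255., 177., 320., 239.], dtype=float32))
```

```bash
cat >> h.py <<'E'
def discfit(ztop,name=None,x0=(452,-88)):
    d=env.camera("wrist"); f=d["frame"]; 
    e=cv2.Canny(cv2.GaussianBlur(f,(3,3),0),60,140)
    dt=cv2.distanceTransform(255-e,cv2.DIST_L2,5)
    g=f.min(2).astype(np.float32)
    def score(x,y):  # white inside, darker outside: mean radial contrast
        a=np.linspace(0,2*np.pi,90); out=0
        P=lambda r:projf(d,np.c_[x+r*np.cos(a),y+r*np.sin(a),np.full(90,ztop)]).astype(np.float32)
        s=lambda r:cv2.remap(g,P(r)[:,:1].copy(),P(r)[:,1:].copy(),1)[:,0]
        return np.minimum(s(24.5)-s(27.5),60).mean()
    G=[(score(x,y),x,y) for x in np.arange(x0[0]-15,x0[0]+15,.5) for y in np.arange(x0[1]-15,x0[1]+15,.5)]
    b=max(G)
    if name:
        o=f[:,:,::-1].copy()
        for p in projf(d,np.c_[cyl(b[1],b[2],ztop,26,0)]): cv2.circle(o,tuple(int(v) for v in p),0,(0,0,255),-1)
        for p in projf(d,cyl(b[1],b[2],48,44,0)): cv2.circle(o,tuple(int(v) for v in p),0,(0,255,0),-1)
        cv2.imwrite(name,cv2.resize(o[100:260,180:380],(800,640))[:600])
    return b
E
python3 - <<'E'
from h import *
print(discfit(142,"pics/w2.png"))
E
```

```text
(np.float32(59.690624), np.float64(453.0), np.float64(-83.0))
```

View pics/w2.png

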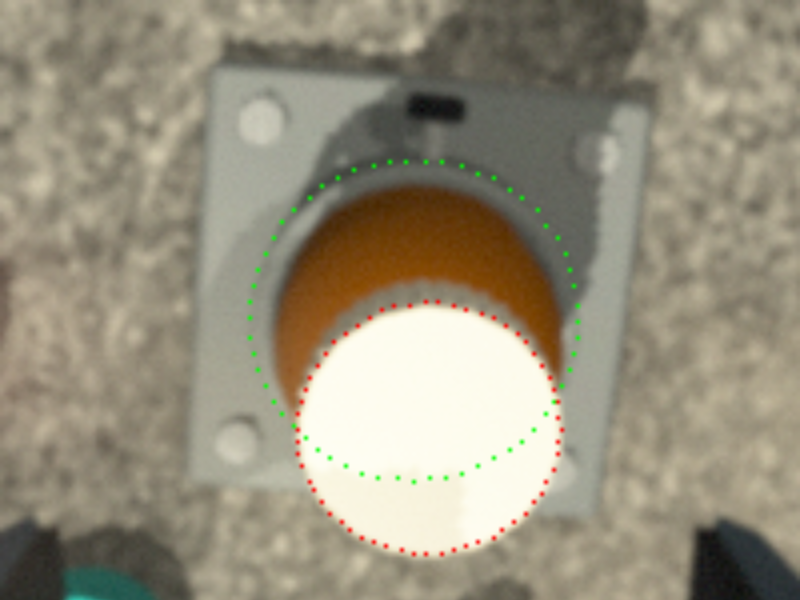

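The fit matches the cap top very well: red circle on the white disc, (453,-83) mm, and the cup circle agrees. I'll centre over it, go lower and re-check.

```bash
python3 -m pendant '{"linear":[[0.004,0.006,0.01],[0.0074,0.0122,0.025],[0.0074,0.0122,0.04],[0.0074,0.0122,0.04],[0.0074,0.0122,0.04]],"turn":[0,0,0,0,0]}'
python3 - <<'E'
from h import *
print(discfit(142,"pics/w3.png"),env.read_state()["ee_pos"],env.read_state()["tcp_rot"])
E
```

```text
time: 3.55
ee_pos: [452.7, -83.3, 173.8]
tcp_rot: [-3.14, -0.001, 1.972]
wrist_force: [0.3, -0.1, 0.2]
opening: 91.4
finger_force: 0.0
(np.float32(59.142338), np.float64(452.5), np.float64(-84.0)) [453.16064061 -83.62353655 174.39036971] [-3.14146863e+00 -2.95355845e-05  1.97140271e+00]
```

View pics/w3.png

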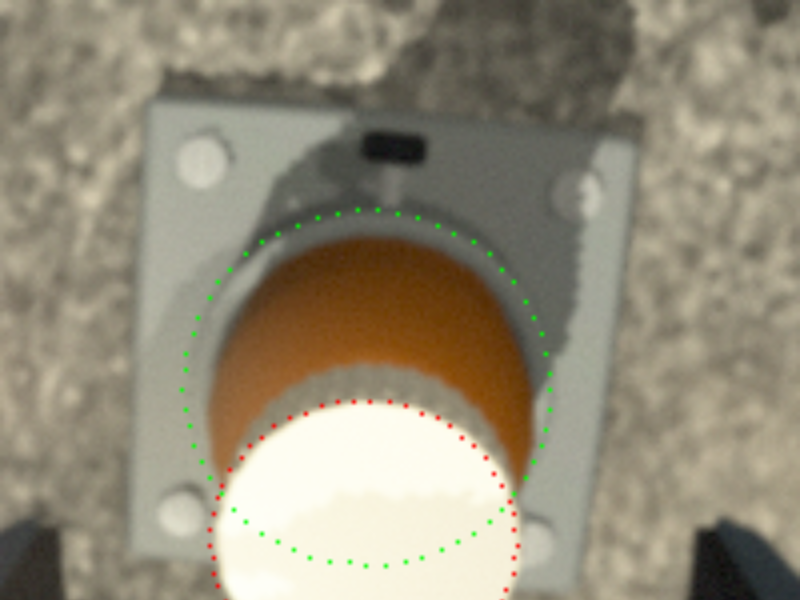

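```bash
python3 -m pendant '{"linear":[[0,-0.001,0.015],[0,-0.001,0.03],[0,-0.001,0.045],[0,-0.001,0.054],[0,-0.001,0.060],[0,-0.001,0.060],[0,-0.001,0.060]],"turn":[0,0,0,0,0,0,0]}' 0.0912
python3 -m pendant '{"linear":[[0,0,0],[0,0,0],[0,0,0],[0,0,0],[0,0,0],[0,0,0],[0,0,0],[0,0,0],[0,0,0],[0,0,0]],"turn":[0,0,0,0,0,0,0,0,0,0]}' 0.045 12
python3 -c "
from plant import env
s=env.read_state();print(s['wrist_force'].round(2) if hasattr(s['wrist_force'],'round') else s['wrist_force'],s['moment'],s['ee_pos'],s['opening'],s['finger_force'])"
```

```text
time: 4.18
ee_pos: [452.5, -84.3, 114.4]
tcp_rot: [3.141, 0.0, 1.97]
wrist_force: [-0.5, -0.0, -0.3]
opening: 91.2
finger_force: 0.0
time: 5.02
ee_pos: [452.2, -84.2, 113.9]
tcp_rot: [-3.142, -0.0, 1.97]
wrist_force: [-0.7, -0.9, 1.9]
opening: 51.8
finger_force: 12.0
[-0.71 -0.86  1.91] [-0.10640069  0.20466877 -0.01127673] [452.21235056 -84.22464772 113.92913874] 51.83938572489409 12.00012698653154
```

```bash
python3 -m pendant '{"linear":[[0,0,0.0005],[0,0,0.001],[0,0,0.001]],"turn":[0,0,0]}'
python3 -m pendant '{"linear":[[0,0,0.0],[0,0,0.0],[0,0,0],[0,0,0]],"turn":[-2,-4,-6,-6]}'
python3 -c "
from plant import env
s=env.read_state();print(s['wrist_force'],s['moment'],s['ee_pos'],s['opening'],s['finger_force'])"
```

```text
time: 5.27
ee_pos: [452.4, -84.3, 113.3]
tcp_rot: [3.141, 0.0, 1.97]
wrist_force: [-3.0, 0.6, 13.8]
opening: 51.7
finger_force: 12.0
time: 5.6
ee_pos: [452.3, -84.3, 113.3]
tcp_rot: [3.141, 0.0, 2.078]
wrist_force: [-2.7, -0.1, 13.1]
opening: 51.5
finger_force: 12.0
[-2.658969   -0.1213559  13.10572567] [-0.09542057  0.59073015  0.1185148 ] [452.34161332 -84.27417884 113.31475375] 51.47895322309696 12.000450025079772
```

```bash
cat > st.py <<'E'
from plant import env
import numpy as np
s=env.read_state();print("T%.2f F%s M%s P%s yaw%.3f j6%.3f op%.2f ff%.1f"%(s['time'],np.round(s['wrist_force'],1),np.round(s['moment'],3),np.round(s['ee_pos'],2),s['tcp_rot'][2],s['joint_positions'][5],s['opening'],s['finger_force']))
E
python3 -m pendant '{"linear":[[0,0,-0.0002],[0,0,-0.0002],[0,0,-0.0002],[0,0,-0.0002],[0,0,-0.0002]],"turn":[-2,-4,-6,-8,-8]}' >/dev/null; python3 st.py
python3 -m pendant '{"linear":[[0,0,0],[0,0,0],[0,0,0],[0,0,0],[0,0,0]],"turn":[-2,-4,-6,-8,-8]}'>/dev/null; python3 st.py
```

```text
T6.02 F[-2.  -0.7  9.7] M[-0.086  0.452  0.091] P[452.33 -84.26 113.41] yaw2.217 j6-0.960 op51.59 ff12.0
T6.43 F[-1.9  0.5 10.1] M[-0.054  0.401  0.08 ] P[452.4  -84.27 113.43] yaw2.357 j6-1.100 op51.70 ff12.0
```

```bash
python3 -m pendant '{"linear":[[0,0,0],[0,0,0],[0,0,0],[0,0,0],[0,0,0]],"turn":[-2,-4,-6,-8,-8]}' >/dev/null; python3 st.py
python3 -m pendant '{"linear":[[0,0,0],[0,0,0],[0,0,0],[0,0,0],[0,0,0]],"turn":[-2,-4,-6,-8,-8]}'>/dev/null; python3 st.py
```

```text
T6.85 F[-0.7  0.   8.8] M[0.011 0.32  0.058] P[452.45 -84.26 113.43] yaw2.496 j6-1.240 op51.46 ff12.0
T7.27 F[ 0.  -0.4  0.4] M[-0.042  0.023  0.046] P[452.24 -84.19 113.09] yaw2.635 j6-1.379 op51.54 ff12.0
```

The downward force vanished, so the nibs are over the gap. I'll lower gently.

```bash
python3 -m pendant '{"linear":[[0,0,0.0005],[0,0,0.001],[0,0,0.0015],[0,0,0.002],[0,0,0.002]],"turn":[-1,-2,-3,-3,-3]}' >/dev/null; python3 st.py
```

```text
T7.68 F[-0.8 -0.2 -0.1] M[-0.013  0.014  0.05 ] P[452.19 -84.18 110.97] yaw2.686 j6-1.429 op51.52 ff12.0
```

```bash
python3 -m pendant '{"linear":[[0,0,0.001],[0,0,0.002],[0,0,0.003],[0,0,0.004],[0,0,0.004]],"turn":[0,0,0,0,0]}' >/dev/null; python3 st.py
python3 -m pendant '{"linear":[[0,0,0.0004],[0,0,0.0008],[0,0,0.0012],[0,0,0.0012]],"turn":[0,0,0,0]}' >/dev/null; python3 st.py
```

```text
T8.10 F[ 0.4 -0.1 -1. ] M[-0.049  0.012 -0.05 ] P[452.15 -84.18 106.91] yaw2.686 j6-1.429 op51.44 ff12.0
T8.43 F[-2.1  0.8  6.9] M[ 0.024  0.293 -0.011] P[452.31 -84.26 106.08] yaw2.686 j6-1.429 op51.77 ff12.0
```

```bash
python3 -m pendant '{"linear":[[0,0,0],[0,0,0],[0,0,0],[0,0,0],[0,0,0]],"turn":[2,4,6,8,8]}' >/dev/null; python3 st.py
python3 -m pendant '{"linear":[[0,0,0],[0,0,0],[0,0,0],[0,0,0]],"turn":[2,4,6,6]}' >/dev/null; python3 st.py
```

```text
T8.85 F[-1.   0.1  6.3] M[-0.096  0.3   -0.081] P[452.32 -84.29 106.15] yaw2.544 j6-1.287 op51.69 ff12.0
T9.18 F[-0.5 -1.9  1.4] M[-0.221  0.2   -0.053] P[452.27 -84.28 105.97] yaw2.440 j6-1.183 op51.68 ff12.0
```

```bash
python3 -m pendant '{"linear":[[0,0,0.0003],[0,0,0.0005],[0,0,0.0007],[0,0,0.0007]],"turn":[2,4,6,6]}' >/dev/null; python3 st.py
python3 -m pendant '{"linear":[[0,0,0.00015],[0,0,0.0003],[0,0,0.00045],[0,0,0.00045]],"turn":[2,4,6,6]}' >/dev/null; python3 st.py
```

```text
T9.52 F[-1.  -0.9  4.7] M[-0.179  0.3   -0.047] P[452.25 -84.26 105.31] yaw2.336 j6-1.079 op51.66 ff12.0
T9.85 F[-0.8 -2.5  3.9] M[-0.276  0.296 -0.05 ] P[452.25 -84.29 104.85] yaw2.232 j6-0.976 op51.64 ff12.0
```

```bash
python3 -m pendant '{"linear":[[0,0,0.0002],[0,0,0.0004],[0,0,0.0006],[0,0,0.0008],[0,0,0.001],[0,0,0.001]],"turn":[2.4,4.8,7.2,9.6,12,12]}' >/dev/null; python3 st.py
python3 -m pendant '{"linear":[[0,0,0.0002],[0,0,0.0004],[0,0,0.0006],[0,0,0.0008],[0,0,0.001],[0,0,0.001]],"turn":[2.4,4.8,7.2,9.6,12,12]}' >/dev/null; python3 st.py
```

```text
T10.35 F[-2.8 -1.1  5.4] M[-0.367  0.366 -0.159] P[452.22 -84.31 103.87] yaw2.023 j6-0.766 op51.55 ff12.0
T10.85 F[-2.7 -2.5  7. ] M[-0.41   0.532 -0.118] P[452.2  -84.33 102.9 ] yaw1.813 j6-0.557 op51.61 ff12.0
```

```bash
python3 -m pendant '{"linear":[[0,0,0.00015],[0,0,0.0003],[0,0,0.0005],[0,0,0.0007],[0,0,0.0009],[0,0,0.0009]],"turn":[2.4,4.8,7.2,9.6,12,12]}' >/dev/null; python3 st.py
python3 -m pendant '{"linear":[[0,0,0.0002],[0,0,0.0004],[0,0,0.0006],[0,0,0.0006]],"turn":[2.4,4.8,7.2,7.2]}' >/dev/null; python3 st.py
```

```text
T11.35 F[-2.9 -1.6  7. ] M[-0.488  0.57  -0.151] P[452.15 -84.37 102.02] yaw1.604 j6-0.347 op51.47 ff12.0
T11.68 F[-2.7 -2.4  5.9] M[-0.427  0.589 -0.127] P[452.08 -84.34 101.38] yaw1.478 j6-0.221 op51.54 ff12.0
```

```bash
for i in 1; do python3 -m pendant '{"linear":[[0,0,0.00015],[0,0,0.0003],[0,0,0.00045],[0,0,0.00045]],"turn":[2,4,6,6]}' >/dev/null; python3 st.py; done
python3 -m pendant '{"linear":[[0,0,0.00015],[0,0,0.0003],[0,0,0.0003]],"turn":[2,4,4]}' >/dev/null; python3 st.py
```

```text
T12.02 F[-2.1 -2.   7.3] M[-0.54   0.614 -0.082] P[452.09 -84.33 100.96] yaw1.374 j6-0.117 op51.90 ff12.0
T12.27 F[-3.3 -2.3  7.2] M[-0.406  0.635 -0.044] P[452.08 -84.3  100.65] yaw1.304 j6-0.047 op51.45 ff12.0
```

```bash
python3 -m pendant '{"linear":[[0,0,0.00015],[0,0,0.0003],[0,0,0.0003]],"turn":[2,4,4]}' >/dev/null; python3 st.py
python3 -m pendant '{"linear":[[0,0,0.0001],[0,0,0.0002],[0,0,0.0002]],"turn":[1.5,3,3]}' >/dev/null; python3 st.py
```

```text
T12.52 F[-2.4 -1.   6.1] M[-0.306  0.59   0.215] P[451.95 -84.23 100.29] yaw1.235 j60.022 op51.53 ff12.0
T12.77 F[-2.3 -1.2  4.1] M[-0.194  0.444  0.324] P[452.03 -84.18 100.06] yaw1.183 j60.074 op51.32 ff12.0
```

The twisting moment reversed and jumped to 0.32 N m, and the height is 13.3 mm below the start. That is the stop. Releasing and retreating.

```bash
python3 -m pendant '{"linear":[[0,0,-0.0002],[0,0,-0.0003],[0,0,-0.0003],[0,0,-0.0003],[0,0,-0.0003],[0,0,-0.0003],[0,0,-0.0003],[0,0,-0.0003],[0,0,-0.0003],[0,0,-0.0003]],"turn":[-1,-2,-2,-2,-2,-2,-2,-2,-2,-2]}' 0.0912 >/dev/null; python3 st.py
python3 -m pendant '{"linear":[[0,0,-0.01],[0,0,-0.025],[0,0,-0.04],[0,0,-0.06],[0,0,-0.08],[0,0,-0.1],[0,0,-0.114],[0,0,-0.114],[0,0,-0.114]],"turn":[0,0,0,0,0,0,0,0,0]}'>/dev/null; python3 st.py
python3 - <<'E'
from h import *
for z in (142,128.7): print(z,discfit(z,f"pics/w4_{int(z)}.png"))
E
```

```text
T13.60 F[-0.3  0.1  0.6] M[-0.138  0.065  0.038] P[452.25 -84.2  100.33] yaw1.217 j60.040 op91.61 ff0.0
T14.35 F[ 0.1 -0.7  0.2] M[-0.112  0.044  0.033] P[452.49 -84.31 214.66] yaw1.216 j60.040 op91.24 ff0.0
142 (np.float32(56.992188), np.float64(454.5), np.float64(-79.0))
128.7 (np.float32(60.0), np.float64(453.5), np.float64(-82.5))
```

View pics/w4_128.png

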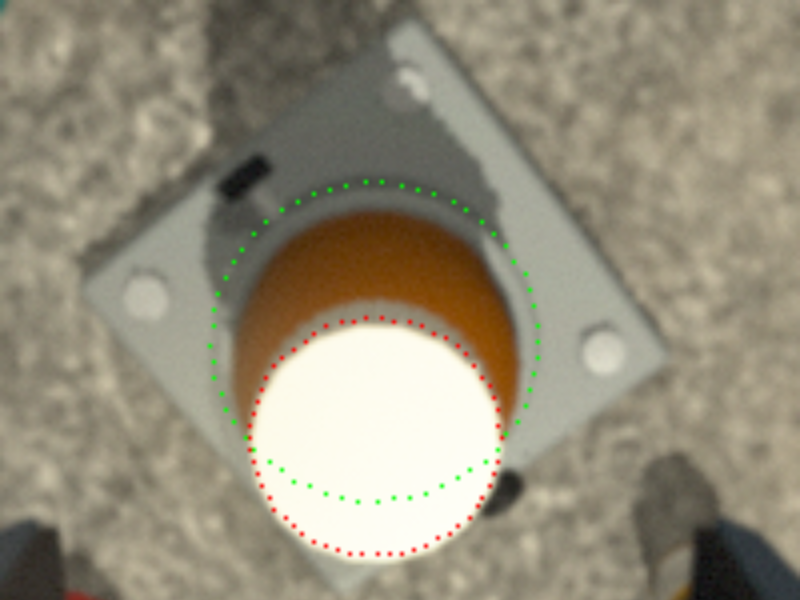

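The cap sits centred and level. It fits the z≈128.7 top height, so it is about 13 mm lower than at the start, and nothing is touching it. Handing in.

```bash
python3 -c "
from plant import env
print(env.sign_off())"
```

```text
the job is handed in; nothing more can be done
None
```

The cap dropped into the thread, was screwed clockwise to its stop about 13 mm below its starting height, and was released; I've handed the job in, but no verdict came back.

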